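# Open the turntable drive's control box

### The job

Two grey control boxes lie on the sculptor's bench, each with a hinged panel on top that is locked by a key standing in it. On the larger box, turn the key a quarter turn clockwise to unlock it, then swing its panel up by the bar handle until it stands upright or leans back, and let go, with the key left turned. Leave the key of the smaller box alone.

Things in the scene. Friction and masses are not known exactly. Their poses are not given: they have to be found in the camera images.
- key_grip (a point): Centre of the steel key's flat wing on the larger grey box, on the key's turning axis, 34 mm above the panel's face. Wing 42 mm long, 10 thick, 24 high. Site x runs along the wing (front to back of the box while locked), y across its thickness, z up; it turns with the key. Turning takes under 0.2 N m; the key stays where it is left.
- key (a joint): Turn of that key in rad: 0 is locked, grows as the key turns clockwise seen from above, stops at 1.65. Its cam frees the panel at about 1.15; until then the panel cannot be raised.
- panel_handle (a point): Middle of the larger box's handle: round steel bar 10 mm thick on two posts 90 mm apart, 42 mm above the panel's face, 130 mm left of the key seen from the robot. It moves with the panel: y along the bar (to the left, parallel to the hinge), z out of the panel, x towards the hinge. The hinge line lies 140 mm along +x and 46 mm along -z from here.
- panel (a joint): Opening of the larger box's panel in rad: 0 flat shut, 1.57 upright, stops at 1.8. Its front edge rises and swings away from the robot; the stiff hinge holds it where it is left; lifting takes under 12 N at the handle. Box 280 mm wide, 200 deep, 100 high; panel 240 wide, 170 from hinge to front edge, face 104 mm above the bench when shut.
- small_key (a joint): Turn of the like key on the smaller box (180 mm wide, same depth and height), in rad; locked near 0. To be left alone.

How it is judged (in metres and radians):
On the way, in this order (a step that is already met when the one before it is completed fails the run):
1. the larger box's key is turned a quarter turn (over 1.2 rad) with the panel still down (value of joint key above 1.2 rad and value of joint panel below 0.2 rad), for 0.2 s.
2. its panel is swung up to upright or beyond (over 1.35 rad) (value of joint panel above 1.35 rad), for 0.2 s.
At the end, for the whole second after the job is handed in: The larger box's panel stands open at 1.35 rad (77 degrees) or more, at rest and released; its key is still turned by more than 1.1 rad; the smaller box's key is under 0.35 rad (value of joint panel above 1.35 rad and value of joint key above 1.1 rad and value of joint small_key below 0.35 rad and velocity of joint panel between -0.05 and 0.05 rad/s); the robot touches nothing.
It fails at once if the smaller box's key is turned (over 0.35 rad) (value of joint small_key above 0.35 rad).
It also fails if it takes over 51 s, if anything falls off the work surface, if the arm or the gripper's body presses on something with over 40 N, if the wrist force passes 120 N, or if a joint passes its speed limit or range.

### The arm

A 7-joint arm with a two-finger parallel gripper is mounted at the origin on the work surface. World frame = base frame: x ahead of the robot, y to its left, z up, the work surface at z = 0. Lengths are in mm, angles in rad, forces in N, time in s.
With the tool pointing down it reaches from about 400 to 900 mm from the base axis. Payload 5.6 kg.
Tool frame: the origin (TCP) lies midway between the tips of the shut fingers; the grasp point (between the pads) lies 19 mm behind it; x points along the fingers, y is the direction in which the jaws open and shut, and the axes are right-handed (so a half turn about x gives the same grasp; the last joint's range is limited). The gripper opens to 92 mm and grips with 3 to 60 N. Pads are 20 mm wide; open, the fingers measure 128 mm over their backs; the gripper's body (75 mm by 189 mm) begins 69 mm behind the grasp point.
Start: joints at [1.071, 0.468, -0.012, 1.603, 0.006, 1.071, -0.056], TCP at [286.663, -583.381, 214.592] pointing down, gripper open.
Joint ranges: [-2.53, 2.53], [-0.31, 2.02], [-1.57, 1.55], [0.28, 2.44], [-1.29, 4.43], [0.15, 1.84], [-2.92, 2.92]. Speed limits (rad/s): [2.57, 2.57, 3.14, 3.14, 3.14, 3.14, 3.14].

### API

Orientations are given as a rotation vector (axis times angle).
In Python, from cell import robot, grip, kin, viewer gives the robot as it stands. Calls block until the motion is done:
- robot.movep(position, orientation): joint-space move of the TCP to a pose.
- robot.servo_line(position, feed=150, rotation=None): straight line of the TCP; rotation=None keeps the orientation; feed is the mean speed in mm/s.
- robot.goto_joints(angles): joint-space move.
- grip(opening, newtons=None): opening from 0.0 (shut) to 1.0 (fully open); newtons is the grip in N (None keeps the last); returns when the fingers have stopped.
- robot.hold(seconds).
- kin.ik(position, orientation): joint angles nearest the present ones, or None.
- robot.observe(): the state.
- viewer.read_camera(name): name is "side" or "top"; returns the picture (480x640x3 uint8, red, green, blue); there is no depth.
- viewer.camera_info(name): a dict with "camera_matrix" (3x3 intrinsics, pixels), "k1" (the pictures are not rectified: a ray, as slopes to the right and down, at radius r is drawn at 1 + k1 r^2 times it, then the intrinsics apply), "R" (3x3) and "t" (3): a world point X has camera coordinates R X + t. Camera axes: x right, y down, z forward; pixel columns grow to the right and rows downward; lengths in mm; the calibration is good to about 2 mm. A picture is of the moment at which its call begins. camera_info takes no time and is no camera call.
A pose or a line that the arm cannot do raises robot.IKError and nothing moves.
- robot.job_done(): hands the job in, once; it reports no verdict.
Trained networks look in the newest picture that a camera, given by its name, has taken for a name from the list of things; names that differ only in an ending like _2 or _b are one class to them, and where a whole thing is asked for, a point or a joint stands for the part that bears it (a point fixed in the world has none). Each returns a list of dicts, best first, with "confidence" (0 to 1); they miss things now and then, are a little off and sometimes report something else, mostly with a low value. They report only what shows in the picture. A call takes as long as a camera call.
- viewer.silhouettes(name, camera): "mask" (480x640 bool, what is visible of it).
- viewer.pinpoint(name, camera): "at" ([x, y, z] in mm, in the coordinates of the camera as it stood for that picture, good to about 4 mm: a listed point, or the origin of a listed thing).
The state is a dict: "t": time; "joints": joint angles; "joint_velocities": joint speeds; "joint_torque": joint torques, N m; "tcp_pos": TCP position; "tcp_rot": TCP orientation; "contact_force": force on the tool from outside, world axes, zero at the start; "wrist_torque": the same for the moment, N m; "grip_width": opening from 0.0 (shut) to 1.0 (fully open).
Only numpy, scipy, OpenCV 4.12 (cv2) and the standard library are available. Lean on these libraries where they do the work, as an engineer would, in place of code of your own. Each camera call takes 0.05 s, during which the arm holds its last target. There are 200 camera calls.

## Working session

There is one attempt and no reset: what is moved stays moved. The work goes in short steps, each a Python script; the robot and the scene stay as the last script left them, time stands still between calls to the robot, and variables do not carry over. Pictures are saved under pics/ and viewed, about 8 in all and at most 12, crops included, and the job is handed in when it is done.

```bash
mkdir -p pics; ls; cat > h.py <<'E'
import numpy as np, cv2
from cell import robot, grip, kin, viewer
from scipy.spatial.transform import Rotation as Ro
def world(p,cam):
    i=viewer.camera_info(cam); return np.array(i["R"]).T@(np.array(p)-np.array(i["t"]))
def proj(X,cam):
    i=viewer.camera_info(cam); K=np.array(i["camera_matrix"])
    c=np.array(i["R"])@np.array(X)+np.array(i["t"]); s=c[:2]/c[2]; s=s*(1+i["k1"]*(s@s))
    return K[:2,:2]@s+K[:2,2]
def ray(px,cam,z):
    i=viewer.camera_info(cam); K=np.array(i["camera_matrix"]); R=np.array(i["R"]);t=np.array(i["t"])
    d=np.linalg.solve(K[:2,:2],np.array(px)-K[:2,2]); s=d.copy()
    for _ in range(20): s=d/(1+i["k1"]*(s@s))
    w=R.T@np.r_[s,1]; o=-R.T@t
    return o+w*(z-o[2])/w[2]
def snap(name):
    im=viewer.read_camera(name); return np.ascontiguousarray(im[:,:,::-1])
E
python3 - <<'E'
from h import *
ims=[]
for c in("top","side"):
    im=snap(c); ims.append(im)
    cv2.imwrite(f"pics/{c}0.png",im)
    for n in("key_grip","panel_handle","small_key"):
        try:
            for d in viewer.pinpoint(n,c): 
                w=world(d["at"],c); print(c,n,round(d["confidence"],2),w.round(1),proj(w,c).round())
        except Exception as e: print(n,e)
o=robot.observe(); print(o["t"],o["tcp_rot"],o["contact_force"])
E
```

```text
pics
top key_grip 0.65 [ 468.9 -254.8  137.8] [429. 287.]
top panel_handle 0.88 [ 513.8 -136.1  147.8] [372. 266.]
small_key it knows: key_grip, panel_handle
side key_grip 0.66 [ 465.4 -253.3  139.4] [305. 353.]
side panel_handle 0.94 [ 513.4 -129.2  144.9] [316. 283.]
small_key it knows: key_grip, panel_handle
0.3 [ 1.96771054  0.45794619 -1.9681216 ] [-0.09830347  0.26769879  0.2454664 ]
```

View pics/top0.png

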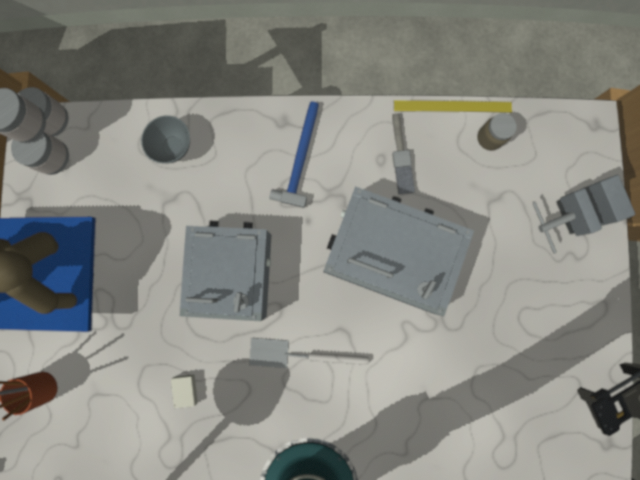

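View pics/side0.png

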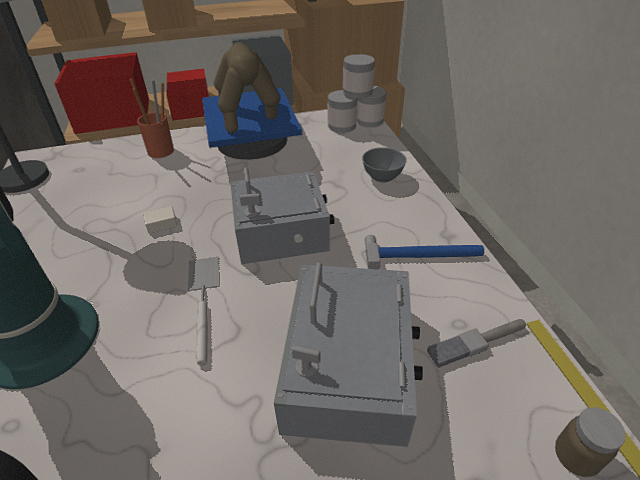

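The top view has the larger box at right, with its key near (432,287) and handle near (375,263). The side view agrees, with the key at (305,357) and handle at (316,290). The key-to-handle distance comes out at 130 mm, as specified. Next I average a few detections and check reachability.

```bash
cat >> h.py <<'E'
def down(j):  # tool pointing down, jaw direction at world angle j
    x=np.array([0,0,-1.]); y=np.array([np.cos(j),np.sin(j),0]); return Ro.from_matrix(np.c_[x,y,np.cross(x,y)]).as_rotvec()
E
python3 - <<'E'
from h import *
P={"key_grip":[],"panel_handle":[]}; M={}
for c in("top","side"):
    for k in range(4):
        snap(c)
        for n in P:
            for d in viewer.pinpoint(n,c):
                w=world(d["at"],c)
                if w[1]<-50 or d["confidence"]<.3: P[n].append(w); print(c,n,round(d["confidence"],2),w.round(1))
K=np.median(P["key_grip"],0);H=np.median(P["panel_handle"],0);print(K,H)
d=(H-K)[:2]; print(np.linalg.norm(d)); a=np.arctan2(d[1],d[0]); print("y dir",a, "yaw",a-np.pi/2)
for s in(0,np.pi):
  for nm,p,j in(("key",[*K[:2],122],a+s),("turned",[*K[:2],122],a+s-1.5),("handle",[*H[:2],127],a+s-np.pi/2)):
    q=kin.ik(p,down(j)); print(nm,None if q is None else np.round(q,2))
im=snap("top"); im2=snap("side")
ex=np.array([np.sin(a),-np.cos(a),0]);ey=np.array([np.cos(a),np.sin(a),0])
Kz=np.r_[K[:2],138];Hz=np.r_[H[:2],146]
outs=[]
for m,c in((im,"top"),(im2,"side")):
    m=cv2.resize(m,None,fx=4,fy=4,interpolation=cv2.INTER_CUBIC)
    S=lambda X: tuple(int(v) for v in (proj(X,c)+.5)*4)
    for z in(-12,12): cv2.line(m,S(Kz+21*ex+[0,0,z]),S(Kz-21*ex+[0,0,z]),(0,0,255),1)
    cv2.line(m,S(Hz+45*ey),S(Hz-45*ey),(0,255,0),1)
    hl=Hz+140*ex+[0,0,-46]; cv2.line(m,S(hl+60*ey),S(hl-190*ey),(255,0,0),1)
    u,v=S((Kz+Hz)/2+ex*40); outs.append(m[max(v-300,0):v+300,max(u-200,0)-0:][:600,:400])
h=min(o.shape[0] for o in outs); cv2.imwrite("pics/chk.png",np.hstack([o[:h] for o in outs]))
print(robot.observe()["t"])
E
```

```text
top key_grip 0.53 [ 471.  -253.4  139. ]
top panel_handle 0.66 [ 512.8 -134.9  148.2]
top key_grip 0.72 [ 467.7 -253.1  139.2]
top panel_handle 0.9 [ 510.8 -134.3  151.4]
top key_grip 0.52 [ 468.4 -251.5  141.3]
top panel_handle 0.77 [ 513.8 -133.4  146. ]
top key_grip 0.62 [ 470.7 -253.4  137.9]
top panel_handle 0.82 [ 507.8 -132.4  148.4]
side key_grip 0.91 [ 466.3 -256.9  136.7]
side panel_handle 0.62 [ 512.3 -130.9  141.2]
side key_grip 0.69 [ 464.5 -258.   140.5]
side panel_handle 0.61 [ 510.1 -127.9  142.1]
side key_grip 0.71 [ 467.3 -253.5  141.3]
side panel_handle 0.97 [ 510.2 -130.4  141.7]
side key_grip 0.74 [ 469.  -253.4  137.8]
side panel_handle 0.81 [ 508.8 -131.1  142.4]
[ 468.07344949 -253.4182303   139.09061041] [ 510.5301658  -131.74526636  144.21987536]
128.86769538586123
y dir 1.2350650243668087 yaw -0.3357313024280879
key [ 0.89  0.46 -0.57  1.94  0.33  0.83  1.38]
turned [ 0.68  0.42 -0.31  1.95  0.17  0.8   0.02]
handle [ 0.52  0.42 -0.41  1.96  0.22  0.81 -0.34]
key [ 0.43  0.39  0.    1.97 -0.    0.78 -1.47]
turned [ 0.18  0.4   0.31  1.99 -0.17  0.78 -2.82]
handle [ 1.11  0.85 -1.32  1.92  0.92  1.16  2.23]
1.6
```

View pics/chk.png

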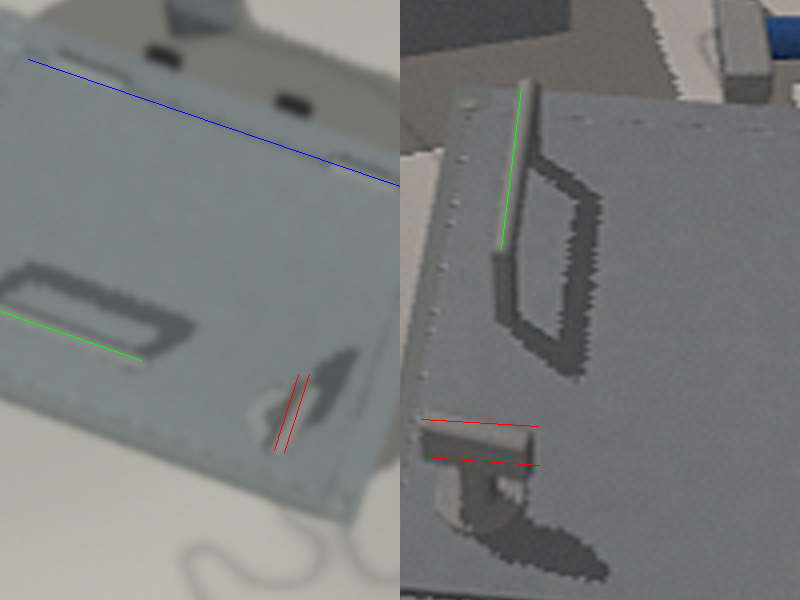

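The overlay fits to about 3 mm. The bar and wing edges suggest a yaw nearer -0.355, so I'll use y-dir 1.215. Now I approach and grip the key.

```bash
cat >> h.py <<'E'
A=1.215; K=np.array([467.8,-253.8]); H=np.array([512.9,-131.9])
def st(s=""):
    o=robot.observe(); print(s,"t",round(o["t"],2),"tcp",np.round(o["tcp_pos"],1),"F",np.round(o["contact_force"],1),"M",np.round(o["wrist_torque"],2),"w",round(o["grip_width"],3),"j7",np.round(o["joints"][6],2)); return o
E
python3 - <<'E'
from h import *
robot.movep([*K,230],down(A)); st("above")
grip(0.5); robot.servo_line([*K,122],feed=100); st("down")
grip(0.0,12); o=st("gripped")
im=snap("side"); u,v=proj([*K,150],"side").astype(int); im2=snap("top"); 
a=im[v-100:v+100,u-100:u+100]; u,v=proj([*K,150],"top").astype(int); b=im2[v-100:v+100,u-100:u+100]
cv2.imwrite("pics/g.png",cv2.resize(np.hstack([a,b]),None,fx=2,fy=2))
E
```

```text
above t 3.01 tcp [ 467.5 -254.9  230. ] F [-0.7 -0.1 -0.8] M [-0.   -0.12  0.02] w 1.003 j7 1.46
down t 5.05 tcp [ 468.3 -254.   122.6] F [-0.3 -0.6 -0.4] M [ 0.08 -0.2  -0.03] w 0.496 j7 1.37
gripped t 5.64 tcp [ 467.7 -254.1  122.1] F [ 0.1 -1.   1.5] M [-0.13  0.01 -0.04] w 0.145 j7 1.37
```

View pics/g.png

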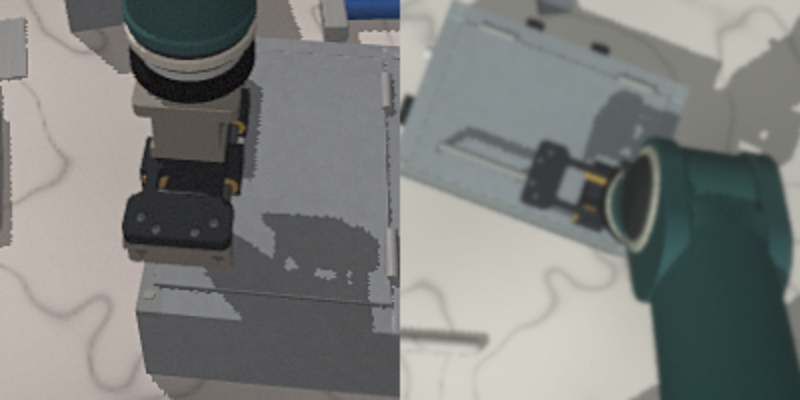

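The picture shows the gripper down over the key on the larger box. The width of about 13 mm fits a gripped wing, and side forces are near zero. Now I turn it clockwise.

```bash
python3 - <<'E'
from h import *
grip(0.0,25); st("grip")
for k in range(1,7):
    robot.movep([*K,122],down(A-0.255*k)); o=st(f"{0.255*k:.2f}")
    if abs(o["wrist_torque"]).max()>3 or np.linalg.norm(o["contact_force"])>35: print("stop"); break
robot.hold(.3); st()
E
```

```text
grip t 5.96 tcp [ 467.8 -254.1  122.1] F [-0.8 -1.4  1.9] M [-0.21  0.04 -0.08] w 0.14 j7 1.37
0.26 t 6.28 tcp [ 467.6 -254.3  122.1] F [-0.6 -3.   2.3] M [-0.59  0.19 -0.06] w 0.136 j7 1.15
0.51 t 6.61 tcp [ 467.5 -254.4  122.1] F [-3.4 -3.8  3. ] M [-0.89  0.47 -0.02] w 0.136 j7 0.93
0.77 t 6.93 tcp [ 467.2 -254.6  122.1] F [-2.7 -4.   4.1] M [-1.04  0.74 -0.03] w 0.134 j7 0.71
1.02 t 7.27 tcp [ 466.9 -254.7  122. ] F [-3.9 -5.2  4.2] M [-1.08  0.88 -0.02] w 0.135 j7 0.48
1.27 t 7.6 tcp [ 466.6 -254.7  122. ] F [-5.2 -4.3  6.6] M [-1.1   1.1   0.03] w 0.137 j7 0.25
1.53 t 7.93 tcp [ 466.4 -254.6  122. ] F [-5.5 -4.4  6.2] M [-1.05  1.28 -0.02] w 0.136 j7 0.03
 t 8.23 tcp [ 466.4 -254.6  122. ] F [-5.3 -4.3  6.2] M [-0.97  1.3  -0.03] w 0.132 j7 0.03
```

```bash
python3 - <<'E'
from h import *
grip(0.5); robot.servo_line([*K,230],feed=150); 
robot.movep([420,-430,260],down(A-1.57)); st()
P=[]
im=snap("side"); 
for c in("side","top"):
  for k in range(3):
    if k or c=="top": m=snap(c)
    for d in viewer.pinpoint("panel_handle",c):
        w=world(d["at"],c)
        if w[1]<0: P.append(w); print(c,round(d["confidence"],2),w.round(1))
crops=[]
for m,c in((im,"side"),(m,"top")):
    u,v=proj([490,-190,140],c).astype(int); crops.append(m[v-75:v+75,u-65:u+65])
cv2.imwrite("pics/t.png",cv2.resize(np.hstack(crops),None,fx=3,fy=3,interpolation=cv2.INTER_CUBIC))
E
```

```text
t 10.52 tcp [ 420.8 -427.9  259. ] F [-0.3  0.2 -0.3] M [ 0.01 -0.01  0.04] w 0.501 j7 0.35
top 0.72 [ 511.9 -132.9  148.7]
top 0.6 [ 511.2 -130.7  149.3]
```

View pics/t.png

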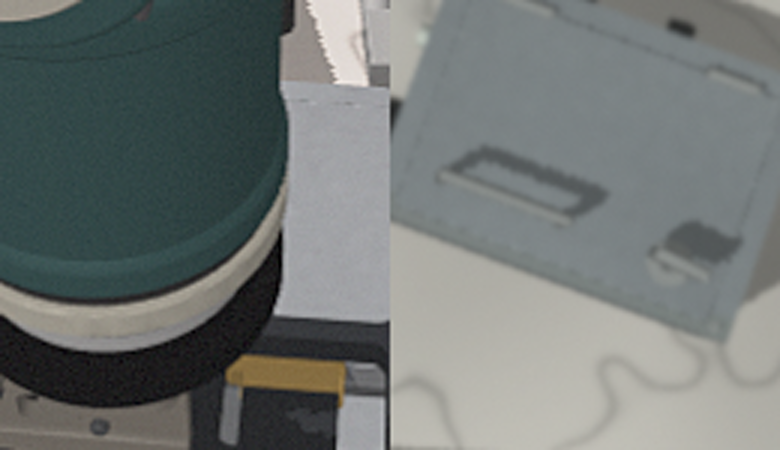

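In the top crop the wing now lies parallel to the bar, so the key is turned and the panel is still shut. The arm blocks the side view. Next I take the handle and swing it about the hinge with the tool kept pointing down.

```bash
cat >> h.py <<'E'
J=A-np.pi/2; EX=np.array([np.cos(J),np.sin(J)])
def arc(th,dz=0):
    c,s=np.cos(th),np.sin(th); return [*(H+EX*(140-140*c+46*s)),100+46*c+140*s-19+dz]
E
python3 - <<'E'
from h import *
for th in np.linspace(0,1.62,7):
    q=kin.ik(arc(th),down(J)); print(None if q is None else np.round(q,2))
robot.movep([*H,235],down(J)); robot.servo_line(arc(0),feed=120); st("down")
grip(0.0,35); o=st("gripped")
if o["grip_width"]>0.05:
  for th in np.linspace(0,1.62,14)[1:]:
    robot.servo_line(arc(th),feed=70); o=st(f"{th:.2f}")
    if np.linalg.norm(o["contact_force"])>60 or o["grip_width"]<.05: print("stop"); break
E
```

```text
[ 0.39  0.4  -0.25  1.96  0.13  0.8  -0.29]
[ 0.4   0.37 -0.25  1.89  0.12  0.89 -0.27]
[ 0.4   0.38 -0.24  1.8   0.11  0.97 -0.25]
[ 0.39  0.41 -0.23  1.7   0.11  1.04 -0.24]
[ 0.38  0.46 -0.23  1.6   0.11  1.1  -0.23]
[ 0.37  0.53 -0.22  1.49  0.12  1.14 -0.22]
[ 0.37  0.6  -0.21  1.39  0.13  1.17 -0.21]
down t 13.36 tcp [ 513.5 -132.1  127.7] F [ 0.5 -0.7  0.5] M [-0.09  0.   -0.03] w 0.501 j7 -0.29
gripped t 14.01 tcp [ 512.8 -131.9  127.1] F [-1.7  0.4  2.9] M [-0.01  0.2  -0.09] w 0.097 j7 -0.29
0.12 t 14.42 tcp [ 519.2 -134.3  144.7] F [-2.3  0.5  0.5] M [ 0.13  0.59 -0.08] w 0.093 j7 -0.28
0.25 t 14.82 tcp [ 527.4 -137.5  161.2] F [-5.3  0.7  2.2] M [ 0.32  1.21 -0.08] w 0.095 j7 -0.27
0.37 t 15.23 tcp [ 537.3 -141.2  176.2] F [-7.6  1.8  1.6] M [ 0.48  1.78 -0.08] w 0.094 j7 -0.26
0.50 t 15.64 tcp [ 548.6 -145.4  189.8] F [-9.3  2.7  3.6] M [ 0.53  2.12 -0.04] w 0.095 j7 -0.25
0.62 t 16.05 tcp [ 561.5 -150.4  202. ] F [-10.6   1.7   6.1] M [ 0.64  2.62 -0.06] w 0.092 j7 -0.25
0.75 t 16.46 tcp [ 576.4 -156.   212.7] F [-11.1   2.2   9.8] M [ 0.55  2.72 -0.04] w 0.098 j7 -0.24
0.87 t 16.87 tcp [ 593.1 -162.3  221.5] F [-8.7  1.1 10.7] M [ 0.35  2.28 -0.07] w 0.096 j7 -0.24
1.00 t 17.27 tcp [ 610.4 -168.9  227.3] F [-6.6  0.2  8.8] M [ 0.09  1.57 -0.  ] w 0.096 j7 -0.23
1.12 t 17.68 tcp [ 627.6 -175.4  230.5] F [-4.3  0.6  5.5] M [-0.03  1.16 -0.08] w 0.097 j7 -0.23
1.25 t 18.09 tcp [ 645.  -182.   231.5] F [-2.6 -0.9  5.8] M [-0.35  0.77 -0.02] w 0.095 j7 -0.23
1.37 t 18.5 tcp [ 662.  -188.5  229.7] F [-1.5 -2.6  6.2] M [-0.56  0.44 -0.04] w 0.094 j7 -0.22
1.50 t 18.91 tcp [ 678.7 -194.7  225.6] F [ 0.3 -4.1  3.1] M [-0.86  0.13 -0.03] w 0.094 j7 -0.22
1.62 t 19.32 tcp [ 694.6 -200.8  219.4] F [ 1.4 -5.9  3.2] M [-1.14 -0.19 -0.05] w 0.097 j7 -0.22
```

The bar stayed gripped the whole way. Now I release it with a small opening, lift straight up and look.

```bash
python3 - <<'E'
from h import *
robot.hold(.3); grip(0.3); st("open")
p=np.array(arc(1.62)); robot.servo_line([p[0],p[1],300],feed=100); st("up")
robot.servo_line([p[0],p[1],360],feed=150)
robot.movep([450,100,360],down(J)); st("away")
a=snap("side")[150:480,150:550]; b=snap("top")[130:460,240:640]
cv2.imwrite("pics/end.png",np.hstack([a,b]))
for c in("side","top"):
  for n in("panel_handle","key_grip"):
    for d in viewer.pinpoint(n,c): print(c,n,round(d["confidence"],2),world(d["at"],c).round(1))
print("expected handle",[*p[:2],p[2]+19])
E
```

```text
open t 20.08 tcp [ 693.7 -198.3  218.3] F [ 0.9 -0.5  0.1] M [-0.03 -0.08  0.02] w 0.296 j7 -0.22
up t 21.05 tcp [ 693.2 -199.   299.1] F [-0.3  0.6  0.4] M [-0.05 -0.03  0.03] w 0.302 j7 -0.2
away t 23.03 tcp [450.9  99.1 360. ] F [-0.5 -0.3 -0.6] M [-0.03 -0.05 -0.02] w 0.3 j7 -0.66
side panel_handle 0.88 [ 693.2 -201.9  230.2]
side key_grip 0.66 [ 642.5 -320.4  240.5]
top panel_handle 0.64 [ 691.6 -202.6  240.3]
top key_grip 0.96 [ 645.4 -318.   235.8]
expected handle [np.float64(693.6529999414616), np.float64(-199.0698318589481), np.float64(237.56810827782152)]
```

View pics/end.png

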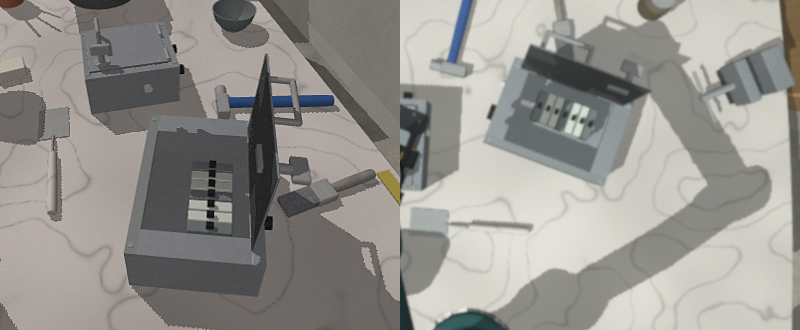

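The panel stands upright at crop (262,150) in the side view, with the key behind it at (295,168) and its wing still parallel to the hinge. The small box is untouched and the arm is clear, so I'm handing in.

```bash
python3 - <<'E'
from h import *
st(); robot.job_done()
E
```

```text
t 23.33 tcp [450.4  99.7 359.8] F [-0.1  1.3 -0.5] M [-0.02 -0.02 -0.01] w 0.301 j7 -0.66
the job is handed in; nothing more can be done
```

I unlocked the larger box, swung its panel up past upright and let go, then handed the job in at 23.3 s of the 51 s allowed.

- **Key:** I turned it about 1.53 rad clockwise with the panel still shut. A top picture afterwards showed the wing parallel to the handle bar.
- **Panel:** I gripped the bar and swung it about the hinge to about 1.6 rad, with wrist forces staying under about 15 N. I then opened the fingers slightly and lifted straight off.
- **Last checks:** Both cameras show the panel standing upright. They place the handle within about 8 mm of where a 1.62 rad opening should put it. The key is still turned, the smaller box looks untouched, and the arm is clear with near-zero force.
- **Limits:** The side camera's view of the key was blocked by the arm just after the turn, so only the top picture confirmed that step. All joint angles are inferred from arm motion and pictures, because the joints are not reported directly. I did not measure the smaller box's key separately. No check failed.

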